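# Zero the length gauge and set its stop in the notch

### The job

Zero the counter of the length gauge by pulling its reset knob all the way out and then pushing it fully home, and only then take the stop by its black grip and slide it along the rail until you feel its ball drop into the notch between the two ridges, without running on past it. Finish still gripping the stop, at rest exactly in the notch: do not let go of it. Leave everything else on the bench where it is.

Things in the scene. Friction and masses are not known exactly. Their poses are not given: they have to be found in the camera images.
- rail: the length gauge: an aluminium base plate 130 x 350 mm, 10 mm thick, fixed on the bench, with a steel rail 26 mm wide along it (top 26 mm above the bench). Origin on the bench under the middle of the rail; its y axis runs along the rail the way the stop has to travel, z is up. Place and yaw vary.
- stop (a joint): travel of the stop, m: 0 at the parked end (120 mm before the rail's origin), growing along the rail's +y to 0.25. Starts at 0 to 0.05. Friction about 1.5 N, no spring. Climbing either ridge of the notch takes about 5 to 8 N more, first felt 13 mm before the notch; past the crest, 6.5 mm before it, the ball pulls the stop in. Let loose within 3 mm of the notch, it centres itself.
- stop_grip (a point): centre of the stop's upright black grip, a post 26 x 26 mm square with sides along the rail's axes, from 39 to 85 mm above the bench, on the stop's dark steel saddle; this point is 64 mm above the bench. All else on the gauge and the stop is lower than 40 mm. Axes as the rail's.
- stop_ball (a point): lowest point of the spring-loaded steel ball (10 mm diameter) under the stop's side arm, 35 mm from the grip's centre along the rail's +x and level with it along the rail; 14 mm above the bench. Turns with the rail's axes.
- notch (a point): middle of the notch: the gap between two round steel ridges, 13 mm apart and 9 mm wide, across a fixed steel clip (40 mm long) on the base plate under the ball's path, 35 mm to the rail's +x side and 10 to 50 mm past its origin along y (stop travel 0.13 to 0.17). Axes as the rail's; the ball is in the notch when both are level along the rail's y.
- counter: the counter, a grey metal box 100 x 76 mm, 78 mm high, with four white number wheels in its top, fixed on the bench to the left or the right of the rail. Origin in the middle of its underside; its front, with the knob, faces its own -x, roughly towards the robot.
- reset_knob (a joint): how far the reset knob is pulled out, m: 0 fully home (as at the start), 0.03 fully out against its end stop. A hidden ball detent holds it at both ends with crests at about 6 and 24 mm out; it takes about 5 to 6 N to pull or push past them, and 1 N in between.
- knob_grip (a point): centre of the reset knob's head: black, round, 28 mm in diameter, 20 mm long, on a horizontal 10 mm stem along the counter's x, 52 mm above the bench. Home, it is 82 mm in front of the counter's origin, with 22 mm clear between head and box; pulled, it moves along the counter's -x. Can be pinched from above across the counter's y.
- junction_box: bystander: a loose plastic junction box 102 x 82 mm, 69 mm high with a white lid, on the other side of the rail from the counter; origin under its middle.
- tape_roll: bystander: a roll of tape lying flat, 84 mm across, 24 mm high; origin under its middle.
- screwdriver: bystander: a screwdriver lying beyond the rail; origin on the bench at about its middle, x axis along it.
- offcut: bystander: an aluminium channel offcut 100 x 35 mm, 13 mm high, in front of the rail; origin under its middle.
- small_reel: bystander: an empty red reel standing on its flange, 90 mm across, 60 mm high; origin under its middle.
- small_carton: bystander: a cardboard carton 120 x 90 mm, 70 mm high; origin under its middle.
- bottle: bystander: an upright bottle 52 mm across, 150 mm high; origin under its middle.
Things that resemble listed ones, but are neither listed nor needed, are in the scene too. What is shaped like the counter but pink is not meant.

How it is judged:
By the outcome, as a careful person would: the job done as asked, in the order asked, and still so for the second after the job is handed in, while the arm keeps its last pose, push and grip.
It also fails if it takes over 64 s, if anything falls off the work surface, if the arm or the gripper's body presses on something with over 40 N, if the wrist force passes 120 N, or if a joint passes its speed limit or range.

### The arm

A 6-joint arm with a two-finger parallel gripper is mounted at the origin on the work surface. World frame = base frame: x ahead of the robot, y to its left, z up, the work surface at z = 0. Lengths are in m, angles in rad, forces in N, time in s.
With the tool pointing down it reaches from about 0.25 to 0.8 m from the base axis. Payload 8.5 kg.
Tool frame: the origin (TCP) lies on the mounting face of the last link; the fingertips stand ahead of it and the grasp point (between the pads) lies 155 mm ahead of it (env.tcp_to_tips is the z of the fingertips in the tool frame, in m); z points along the fingers, y is the direction in which the jaws open and shut (so a half turn about z gives the same grasp; the last joint's range is limited). The gripper opens to 85 mm and grips with 20 to 120 N. Pads are 22 mm wide; open, the fingers measure 114 mm over their backs; the gripper's body (76 mm by 85 mm) begins 54 mm behind the grasp point. The pads swing forward as they close: fully open they stand 13 mm farther back than shut.
Start: joints at [-1.225, 0.238, -0.013, 1.319, 0, 1.571], TCP at [0.178, -0.494, 0.405] pointing down, gripper open.
Joint ranges: [-2.66, 2.66], [-1.03, 1.9], [-1.14, 1.46], [-1.82, 2.27], [-1.45, 1.34], [-3.14, 3.14]. Speed limits (rad/s): [2.22, 2.22, 2.79, 3.14, 3.14, 3.14].

### API

Orientations are given as a 3x3 rotation matrix whose columns are the frame's x, y, z axes.
In Python, from workcell import env, optics, order gives the robot as it stands.
- The arm moves only by the tool move_arm, never from a script. Its argument "deltas" is a list of rows, each a list of 5 numbers: the gripper's target within -1 to 1 (shut at 1, half-way at 0, fully open at -1), then the shift along the world's x, y, z in units of 20 mm (1.0 is 20 mm), then the turn about the world's z in units of 0.08 rad (1.0 is 0.08 rad). A call has exactly 8 rows; each row shifts and turns the pose as measured when the row begins; what a row does not reach is not made up. A row lasts 1/12 s, in which the tool goes at most 41.7 mm and 7.16 degrees, less where a joint would pass 70% of its speed; a pose out of reach is approached as far as the arm can. A call with a number of a shift or a turn outside -1 to 1 is refused whole. A call with a gripper value outside its range is refused whole. The fingers move at their own pace and stop on an object; the grip force is fixed at half the most. Time passes only in rows, so rows that do not move let the fingers close, or fill a call up. It gives the time, the measured TCP pose, the force and the opening at its end, in the units of the state.
- env.read_state(): the state, without advancing time (a new reading comes with each control period).
- optics.grab_frame(name): name is "side" or "top"; returns the picture (384x512x3 uint8, red, green, blue); there is no depth.
- optics.camera_model(name): a dict with "fx", "fy", "cx", "cy" (pixels), "R" (3x3) and "t" (3): a world point X has camera coordinates R X + t. Camera axes: x right, y down, z forward; pixel columns grow to the right and rows downward; lengths in m; the calibration is good to about 2 mm. A picture is of the moment at which its call begins. camera_model takes no time and is no camera call.
- order.finish_job(): hands the job in, once; it reports no verdict.
The state is a dict: "time": time; "joint_positions": joint angles; "qvel": joint speeds; "tau": joint torques, N m; "tool_pos": TCP position; "eef_rot": TCP orientation; "ft_force": force on the tool from outside, world axes, zero at the start; "ft_torque": the same for the moment, N m; "width": finger opening in m.
Only numpy, scipy, OpenCV 4.12 (cv2) and the standard library are available. Lean on these libraries where they do the work, as an engineer would, in place of code of your own. Each camera call takes 0.05 s, during which the arm holds its last target.

## Working session

There is one attempt and no reset: what is moved stays moved. The work goes in short steps, Python scripts to look and compute and a tool call to move; the robot and the scene stay as the last step left them, time stands still between calls to the robot, and variables do not carry over. Pictures are saved under pics/ and viewed, and the job is handed in when it is done.

Besides the shell and the picture viewer there is one more tool, called by a JSON object that holds its "op" and its "data", one argument or row to a line. move_arm: Moves the arm, as the interface text tells. Its arguments: {"type":"object","properties":{"deltas":{"type":"array"}},"required":["deltas"]}

```bash
mkdir -p pics; python3 - <<'E'
from workcell import env, optics, order
import cv2
s=env.read_state();print(s)
for n in("side","top"):
    im=optics.grab_frame(n);cv2.imwrite(f"pics/{n}0.png",im[:,:,::-1]);print(n,optics.camera_model(n))
print(env.tcp_to_tips)
E
```

```text
{'time': 0.0, 'joint_positions': array([-1.22501252e+00,  2.38789436e-01, -1.42494191e-02,  1.31918133e+00,
        3.73902714e-06,  1.57078814e+00]), 'qvel': array([ 0.00085762, -0.00149442,  0.00056424, -0.0009027 , -0.00056164,
        0.00018865]), 'tau': array([ 1.03293849e-03, -5.38787627e+01,  3.46441662e+01,  1.83598849e-02,
        1.33888680e-04, -1.24721038e-05]), 'tool_pos': array([ 0.1778874 , -0.49377657,  0.40407478]), 'eef_rot': array([[ 9.40807308e-01,  3.38941557e-01, -4.79075625e-04],
       [ 3.38941896e-01, -9.40806353e-01,  1.34084494e-03],
       [ 3.75068025e-06, -1.42385552e-03, -9.99998986e-01]]), 'ft_force': array([-0.98787143, -0.22902194, -0.23241489]), 'ft_torque': array([ 0.01228817, -0.00553506,  0.03411503]), 'width': 0.08535354981483224}
side {'fx': 437.84953480835867, 'fy': 437.84953480835867, 'cx': 251.3924324553014, 'cy': 194.1941693101973, 'R': array([[-0.99642343, -0.08388197, -0.01020572],
       [-0.03443643,  0.51339154, -0.85746327],
       [ 0.07716524, -0.85404505, -0.51444396]]), 't': array([0.5463866 , 0.1070507 , 1.25381427])}
top {'fx': 487.6171431326382, 'fy': 487.6171431326382, 'cx': 257.75557653894094, 'cy': 191.1329736173202, 'R': array([[ 0.02841862, -0.99957346, -0.00672977],
       [-0.99335886, -0.02748973, -0.11172509],
       [ 0.11149243,  0.00986015, -0.99371637]]), 't': array([-0.04827253,  0.58080379,  1.43056373])}
0.1734
```

View pics/side0.png

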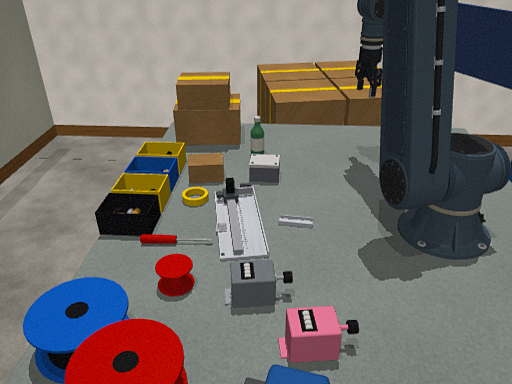

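View pics/top0.png

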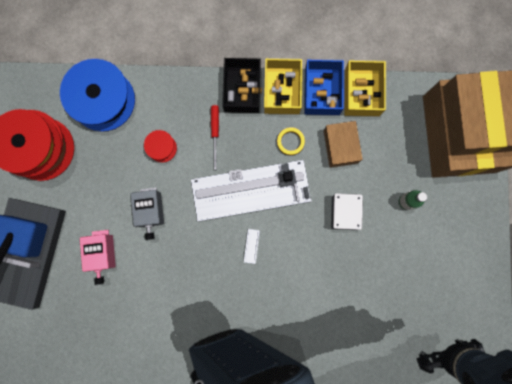

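```bash
python3 - <<'E'
import cv2
im=cv2.imread("pics/top0.png")
cv2.imwrite("pics/t_rail.png",cv2.resize(im[150:230,180:320],None,fx=5.6,fy=5.6,interpolation=cv2.INTER_CUBIC))
cv2.imwrite("pics/t_ctr.png",cv2.resize(im[180:250,115:185],None,fx=8,fy=8,interpolation=cv2.INTER_CUBIC))
im=cv2.imread("pics/side0.png")
cv2.imwrite("pics/s_rail.png",cv2.resize(im[170:310,200:300],None,fx=4.2,fy=4.2,interpolation=cv2.INTER_CUBIC))
E
```

```text
(no output)
```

View pics/t_rail.png

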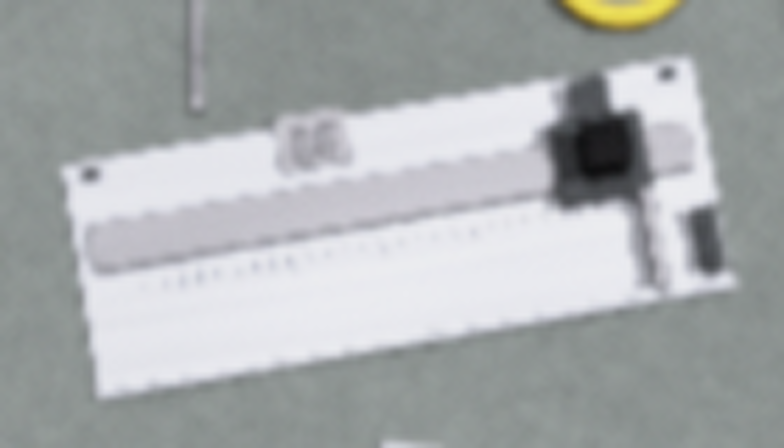

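View pics/t_ctr.png

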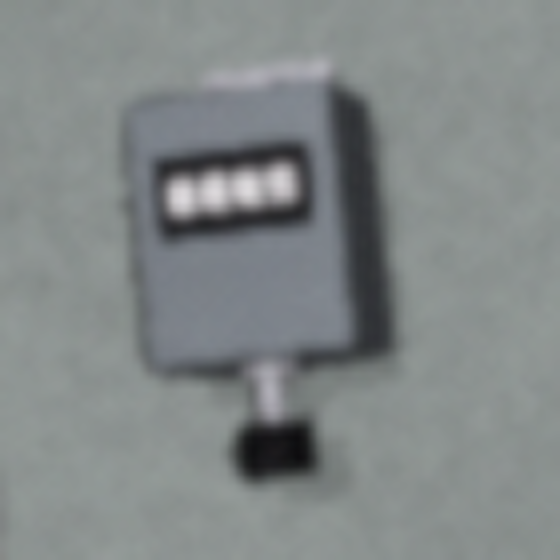

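View pics/s_rail.png

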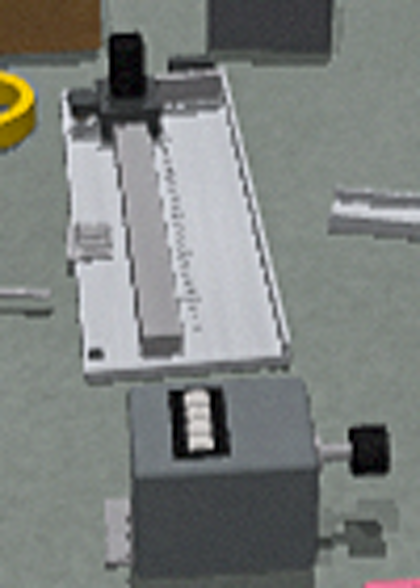

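```bash
cat > h.py <<'E'
import numpy as np, cv2
from workcell import env, optics, order
C={n:optics.camera_model(n) for n in("side","top")}
def ray(n,u,v):
    c=C[n];d=c["R"].T@np.array([(u-c["cx"])/c["fx"],(v-c["cy"])/c["fy"],1]);o=-c["R"].T@c["t"];return o,d
def onz(n,u,v,z):
    o,d=ray(n,u,v);return o+d*(z-o[2])/d[2]
def proj(n,X):
    c=C[n];p=c["R"]@np.array(X)+c["t"];return c["fx"]*p[0]/p[2]+c["cx"],c["fy"]*p[1]/p[2]+c["cy"]
def tri(a,b):
    (o1,d1),(o2,d2)=ray("top",*a),ray("side",*b)
    k=np.linalg.lstsq(np.c_[d1,-d2],o2-o1,rcond=None)[0]
    p,q=o1+d1*k[0],o2+d2*k[1];return (p+q)/2,np.linalg.norm(p-q)
E
python3 - <<'E'
from h import *
im=cv2.imread("pics/top0.png").astype(int);sd=cv2.imread("pics/side0.png").astype(int)
def blob(m,u0,u1,v0,v1):
    mm=np.zeros(m.shape,np.uint8);mm[v0:v1,u0:u1]=m[v0:v1,u0:u1]
    n,l,s,c=cv2.connectedComponentsWithStats(mm);i=1+np.argmax(s[1:,4]);return s[i],c[i],(l==i).astype(np.uint8)
# plate
g=im.min(2)
s,c,m=blob(g>185,180,320,150,230)
# base plate corners via crop picks
f=lambda u,v:(180+(u+.5)/5.6-.5,150+(v+.5)/5.6-.5)
cs=[onz("top",*f(*p),.010)[:2] for p in((65,168),(690,58),(737,286),(98,398))]
print("corners",np.round(cs,4))
rl=[onz("top",*f(*p),.026)[:2] for p in((88,248),(690,146))];print("rail ends",np.round(rl,4))
for a,b in((cs[1],cs[0]),(cs[2],cs[3]),(rl[1],rl[0])):
    d=b-a;print(np.linalg.norm(d),"yaw",np.arctan2(-d[0],d[1]))
for p in((274,143),(352,140),(303,142),(331,140)): print("clip",p,onz("top",*f(*p),.014)[:2])
# grip blobs
for thr in(40,50,60):
    s,c,_=blob(im.max(2)<thr,270,310,160,195);print("grip top",s,c,onz("top",*c,.085))
    s2,c2,_=blob(sd.max(2)<thr,222,245,172,200);print("grip side",s2,c2)
    s,c,_=blob(im.max(2)<thr,138,165,228,245);print("knob top",s,c,onz("top",*c,.062))
    s2,c2,_=blob(sd.max(2)<thr,276,300,265,290);print("knob side",s2,c2,tri(c,c2))
# counter top
fc=lambda u,v:(115+(u+.5)/8-.5,180+(v+.5)/8-.5)
q=[onz("top",*fc(*p),.078)[:2] for p in((126,104),(330,82),(358,350),(148,372))]
print(np.round(q,4),"ctr",np.mean(q,0))
for a,b in((q[3],q[0]),(q[2],q[1])):d=b-a;print(np.linalg.norm(d),np.arctan2(d[1],d[0]))
for a,b in((q[1],q[0]),(q[2],q[3])):d=b-a;print(np.linalg.norm(d),np.arctan2(-d[0],d[1]))
E
```

```text
corners [[ 0.6143  0.1727]
 [ 0.6845 -0.1671]
 [ 0.5598 -0.1948]
 [ 0.4894  0.1493]]
rail ends [[ 0.5691  0.156 ]
 [ 0.6334 -0.1667]]
0.34695280223571195 yaw 0.2035857118651212
0.3513159524513024 yaw 0.20178074717995093
0.32904074578046394 yaw 0.1967561381996629
clip (274, 143) [0.63064671 0.05877413]
clip (352, 140) [0.63346259 0.01634174]
clip (303, 142) [0.63163023 0.04299514]
clip (331, 140) [0.63314871 0.02777983]
grip top [283 172   9  10  80] [287.05  176.375] [ 0.62143096 -0.11619659  0.085     ]
grip side [226 178   9  16 129] [229.66666667 185.68217054]
knob top [145 233   9   6  40] [149.1  235.85] [0.43880095 0.28046111 0.062     ]
knob side [283 272   9  11  91] [287.35164835 276.86813187] (array([0.43946069, 0.28275763, 0.05194756]), np.float64(0.0010376094988646535))
grip top [282 171  11  11  98] [286.91836735 176.35714286] [ 0.62147277 -0.11581397  0.085     ]
grip side [226 178   9  17 131] [229.67175573 185.79389313]
knob top [145 233   9   6  45] [149.22222222 235.75555556] [0.4390848  0.28011924 0.062     ]
knob side [283 272  10  11  93] [287.35483871 276.92473118] (array([0.43959812, 0.28250613, 0.05155638]), np.float64(0.0007295644830629695))
grip top [280 171  13  12 123] [286.26829268 176.5203252 ] [ 0.62094325 -0.11394043  0.085     ]
grip side [222 178  16  22 200] [229.71  189.355]
knob top [145 233   9   7  53] [149.         235.77358491] [0.4390142  0.28076461 0.062     ]
knob side [283 271  10  12  98] [287.43877551 276.96938776] (array([0.43946461, 0.2830705 , 0.05193447]), np.float64(0.000615477283374617))
[[0.5624 0.3382]
 [0.5725 0.2643]
 [0.4754 0.2492]
 [0.4654 0.3247]] ctr [0.51891596 0.29410081]
0.09792446411351838 0.13896394908682153
0.09820267002090038 0.15506242470420692
0.07456016831742503 0.13590717771816502
0.07614226357104922 0.13248400617742165
```

{"op": "move_arm", "data": {
  "deltas": [
    [-1,0.8,0.8,0,1],
    [-1,0.8,0.8,0,1],
    [-1,0.8,0.8,0,1],
    [-1,0.8,0.8,0,1],
    [-1,0.8,0.8,0,1],
    [-1,0.8,0.8,0,1],
    [-1,0.8,0.8,0,1],
    [-1,0.8,0.8,0,1]
  ]
}}

```text
time: 0.77
tool_pos: [0.3073, -0.3625, 0.4008]
eef_rot: [[0.536, 0.844, -0.006], [0.844, -0.536, 0.004], [0.0, -0.007, -1.0]]
ft_force: [-0.2, -0.9, -0.3]
width: 0.0853
```

{"op": "move_arm", "data": {
  "deltas": [
    [-1,0.8,1,0,1],
    [-1,0.8,1,0,1],
    [-1,0.8,1,0,1],
    [-1,0.5,1,0,1],
    [-1,0.5,1,0,1],
    [-1,0.5,1,0,1],
    [-1,0.5,1,0,1],
    [-1,0.5,1,0,1]
  ]
}}

```text
time: 1.43
tool_pos: [0.4097, -0.194, 0.3984]
eef_rot: [[-0.107, 0.994, -0.011], [0.994, 0.107, 0.001], [0.002, -0.011, -1.0]]
ft_force: [-0.5, -0.1, -0.1]
width: 0.0851
```

{"op": "move_arm", "data": {
  "deltas": [
    [-1,0,1,0,1],
    [-1,0,1,0,1],
    [-1,0,1,0,1],
    [-1,0,1,0,1],
    [-1,0,1,0,1],
    [-1,0,1,0,1],
    [-1,0,1,0,1],
    [-1,0,1,0,1]
  ]
}}

```text
time: 2.1
tool_pos: [0.41, -0.0257, 0.3961]
eef_rot: [[-0.705, 0.71, -0.013], [0.71, 0.705, -0.006], [0.005, -0.014, -1.0]]
ft_force: [-0.8, -0.5, -0.4]
width: 0.0855
```

{"op": "move_arm", "data": {
  "deltas": [
    [-1,0.2,1,0,1],
    [-1,0.2,1,0,1],
    [-1,0.2,1,0,1],
    [-1,0.2,1,0,1],
    [-1,0.2,1,0,1],
    [-1,0.2,1,0,1],
    [-1,0.2,1,0,1],
    [-1,0.2,1,0,1]
  ]
}}

```text
time: 2.77
tool_pos: [0.4403, 0.1428, 0.3946]
eef_rot: [[-0.993, 0.115, -0.01], [0.115, 0.993, -0.015], [0.008, -0.016, -1.0]]
ft_force: [0.3, 0.9, -0.0]
width: 0.0855
```

{"op": "move_arm", "data": {
  "deltas": [
    [-1,0,1,-0.5,1],
    [-1,0,1,-0.5,1],
    [-1,0,1,-0.5,0.5],
    [-1,0,1,-0.5,0.5],
    [-1,0,1,-0.5,0.5],
    [-1,0,1,-0.5,0],
    [-1,0,0.5,-0.5,0],
    [-1,0,0,0,0]
  ]
}}

```text
time: 3.43
tool_pos: [0.4397, 0.2824, 0.3193]
eef_rot: [[-0.982, -0.187, -0.007], [-0.187, 0.982, -0.018], [0.01, -0.016, -1.0]]
ft_force: [-0.3, -0.5, 0.7]
width: 0.0851
```

```bash
cat >> h.py <<'E'
def gp(s=None):
    s=s or env.read_state();R=s["eef_rot"];return s["tool_pos"]+.155*R[:,2],np.arctan2(R[1,1],R[0,1]),R[:,2],s
E
python3 - <<'E'
from h import *
p,y,z,s=gp();print(p,y-np.pi/2,z,s["joint_positions"])
e=np.array([.439,.2825,.052])-p;print("units",e/.02,(.14-(y-np.pi/2))/.08)
E
```

```text
[0.43865704 0.27966748 0.16435645] 0.1882604848801106 [-0.00691175 -0.01762291 -0.99982081] [ 0.57370186  0.28418424 -0.17462013  1.12736341 -0.01105034  0.38560711]
units [ 0.01714797  0.14162592 -5.61782255] -0.6032560610013823
```

{"op": "move_arm", "data": {
  "deltas": [
    [-1,0,0.2,-0.8,-0.6],
    [-1,0,0,-0.8,0],
    [-1,0,0,-0.8,0],
    [-1,0,0,-0.8,0],
    [-1,0,0,-0.8,0],
    [-1,0,0,-0.8,0],
    [-1,0,0,-0.6,0],
    [-1,0,0,0,0]
  ]
}}

```text
time: 4.1
tool_pos: [0.4398, 0.2808, 0.2089]
eef_rot: [[-0.991, -0.134, -0.008], [-0.134, 0.991, -0.02], [0.01, -0.019, -1.0]]
ft_force: [-0.6, -0.7, 0.2]
width: 0.0854
```

```bash
python3 - <<'E'
from h import *
p,y,z,s=gp();print(p,y-np.pi/2,s["ft_force"])
for n in("side","top"):
    im=optics.grab_frame(n)[:,:,::-1];u,v=map(int,proj(n,(.44,.28,.06)))
    cv2.imwrite(f"pics/{n}1.png",cv2.resize(im[v-50:v+50,u-50:u+50],None,fx=5,fy=5))
E
```

```text
[0.43860395 0.2777354  0.05396358] 0.1344788641344079 [-0.62453093 -0.68406414  0.16896894]
```

View pics/side1.png

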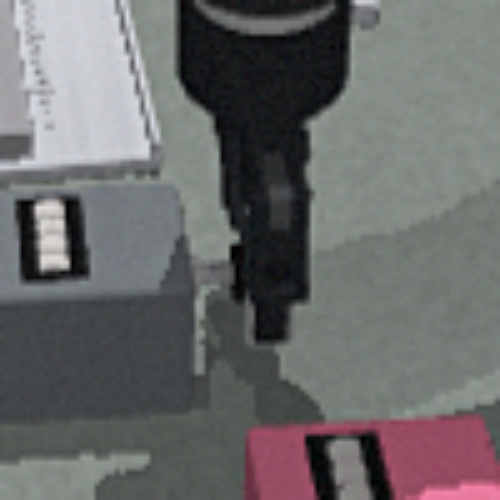

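View pics/top1.png

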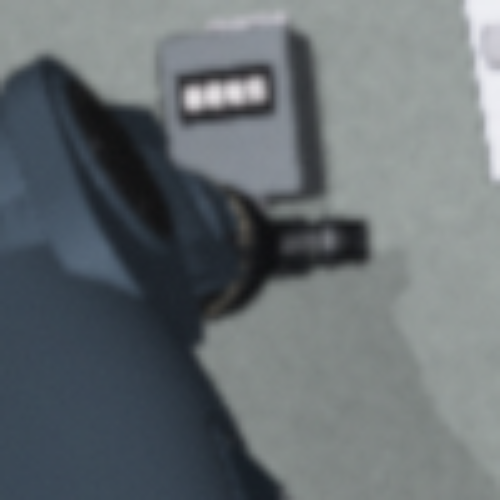

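```bash
python3 - <<'E'
from h import *
u,v=map(int,proj("side",(.44,.28,.06)));u0,v0=u-50,v-50
p,y,z,s=gp();R=s["eef_rot"]
f=lambda X:tuple(5*(np.array(proj("side",X))-[u0,v0]))
for dz in(0,-.01,.018):
  for w in(-.011,0,.011):print(dz,w,np.round(f(p+R[:,1]*.050+R[:,0]*w+R[:,2]*dz)))
for dx in(-.01,0,.01):print("knob",np.round(f((.439+dx,.2825,.052))),np.round(f((.439+dx,.2825,.066))))
E
```

```text
0 -0.011 [242. 335.]
0 0 [267. 333.]
0 0.011 [291. 332.]
-0.01 -0.011 [243. 318.]
-0.01 0 [267. 317.]
-0.01 0.011 [292. 316.]
0.018 -0.011 [241. 364.]
0.018 0 [265. 363.]
0.018 0.011 [290. 361.]
knob [275. 270.] [277. 247.]
knob [254. 269.] [255. 246.]
knob [232. 268.] [233. 245.]
```

{"op": "move_arm", "data": {
  "deltas": [
    [-1,0.15,0.25,-0.1,0],
    [-1,0,0,0,0],
    [1,0,0,0,0],
    [1,0,0,0,0],
    [1,0,0,0,0],
    [1,0,0,0,0],
    [1,0,0,0,0],
    [1,0,0,0,0]
  ]
}}

```text
time: 4.87
tool_pos: [0.4454, 0.2857, 0.2138]
eef_rot: [[-0.991, -0.133, 0.002], [-0.133, 0.991, -0.02], [0.001, -0.02, -1.0]]
ft_force: [-0.5, 3.8, -0.9]
width: 0.0257
```

{"op": "move_arm", "data": {
  "deltas": [
    [1,0,0,0,0],
    [1,0,0,0,0],
    [1,0,0,0,0],
    [1,0,0,0,0],
    [1,0,0,0,0],
    [1,0,0,0,0],
    [1,0,0,0,0],
    [1,0,0,0,0]
  ]
}}

```text
time: 5.53
tool_pos: [0.4453, 0.2858, 0.2138]
eef_rot: [[-0.991, -0.134, 0.002], [-0.134, 0.991, -0.02], [0.001, -0.02, -1.0]]
ft_force: [0.2, -0.6, 0.6]
width: 0.0257
```

```bash
python3 - <<'E'
from h import *
p,y,z,s=gp();print(p,y-np.pi/2,s["ft_force"],s["ft_torque"],s["width"])
E
```

```text
[0.44558445 0.28275617 0.05881551] 0.13419850425451596 [ 0.19294988 -0.61866434  0.63387742] [-0.14814589 -0.05837774  0.22757392] 0.025749677167519747
```

```bash
python3 - <<'E'
from h import *
for n in("side","top"):
    im=optics.grab_frame(n)[:,:,::-1];u,v=map(int,proj(n,(.44,.28,.06)))
    cv2.imwrite(f"pics/{n}2.png",cv2.resize(im[v-50:v+50,u-50:u+50],None,fx=5,fy=5))
E
```

```text
(no output)
```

View pics/side2.png

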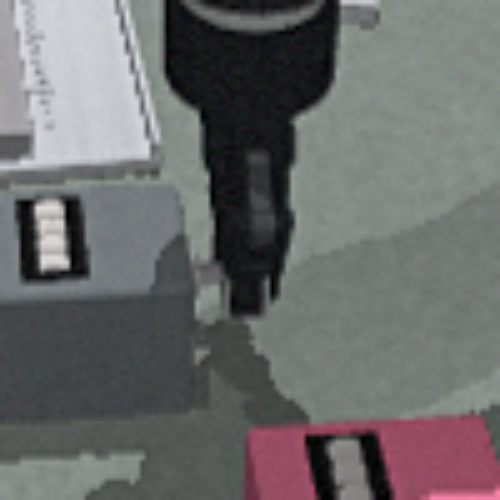

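{"op": "move_arm", "data": {
  "deltas": [
    [1,-0.25,-0.035,0,0],
    [1,-0.25,-0.035,0,0],
    [1,-0.25,-0.035,0,0],
    [1,-0.25,-0.035,0,0],
    [1,-0.25,-0.035,0,0],
    [1,0,0,0,0],
    [1,0,0,0,0],
    [1,0,0,0,0]
  ]
}}

```text
time: 6.3
tool_pos: [0.4164, 0.2814, 0.2138]
eef_rot: [[-0.991, -0.134, 0.001], [-0.134, 0.991, -0.021], [0.002, -0.021, -1.0]]
ft_force: [-0.1, -0.5, 0.1]
width: 0.0262
```

```bash
python3 - <<'E'
from h import *
p,y,z,s=gp();print(p,y-np.pi/2,s["ft_force"],s["ft_torque"],s["width"])
for n in("side","top"):
    im=optics.grab_frame(n)[:,:,::-1];u,v=map(int,proj(n,(.44,.28,.06)))
    cv2.imwrite(f"pics/{n}3.png",cv2.resize(im[v-50:v+50,u-50:u+50],None,fx=5,fy=5))
E
```

```text
[0.41655395 0.2782191  0.05879418] 0.13461087262625293 [-0.14303566 -0.45063908  0.05737982] [-0.195902    0.02113374  0.20364307] 0.026160944199059972
```

View pics/side3.png

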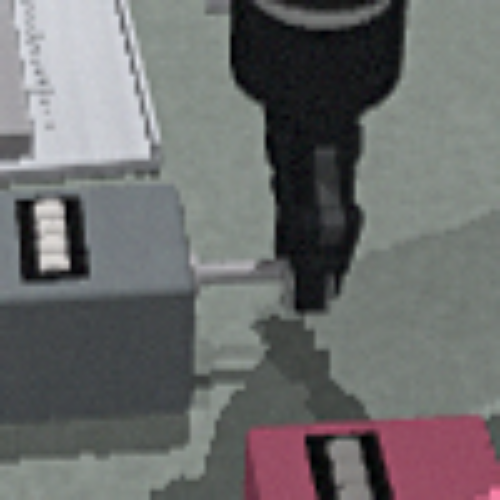

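{"op": "move_arm", "data": {
  "deltas": [
    [1,-0.15,-0.02,0,0],
    [1,-0.15,-0.02,0,0],
    [1,-0.15,-0.02,0,0],
    [1,-0.15,-0.02,0,0],
    [1,-0.15,-0.02,0,0],
    [1,-0.15,-0.02,0,0],
    [1,-0.15,-0.02,0,0],
    [1,-0.15,-0.02,0,0]
  ]
}}

```text
time: 7.07
tool_pos: [0.4088, 0.2814, 0.2139]
eef_rot: [[-0.991, -0.126, 0.043], [-0.127, 0.992, -0.02], [-0.04, -0.026, -0.999]]
ft_force: [13.3, -1.5, -10.8]
width: 0.0259
```

{"op": "move_arm", "data": {
  "deltas": [
    [1,0.25,0.035,0,0],
    [1,0.25,0.035,0,0],
    [1,0.25,0.035,0,0],
    [1,0.25,0.035,0,0],
    [1,0.25,0.035,0,0],
    [1,0.25,0.035,0,0],
    [1,0.15,0.02,0,0],
    [1,0,0,0,0]
  ]
}}

```text
time: 7.73
tool_pos: [0.4408, 0.2858, 0.2137]
eef_rot: [[-0.991, -0.129, 0.029], [-0.129, 0.991, -0.02], [-0.026, -0.023, -0.999]]
ft_force: [1.1, -1.2, 3.0]
width: 0.026
```

```bash
python3 - <<'E'
from h import *
p,y,z,s=gp();print(p,y-np.pi/2,z,s["ft_force"],s["ft_torque"],s["width"])
E
```

```text
[0.44537495 0.28278924 0.05883528] 0.129014067878354 [ 0.02921503 -0.01955835 -0.99938179] [ 1.12033627 -1.20186819  2.99393601] [-0.23092609 -0.09245412  0.40542114] 0.026014113032299915
```

{"op": "move_arm", "data": {
  "deltas": [
    [1,0.15,0.02,0,0],
    [1,0.15,0.02,0,0],
    [1,0.15,0.02,0,0],
    [1,0.15,0.02,0,0],
    [1,0.15,0.02,0,0],
    [1,0.15,0.02,0,0],
    [1,0.15,0.02,0,0],
    [1,0.15,0.02,0,0]
  ]
}}

```text
time: 8.4
tool_pos: [0.449, 0.286, 0.2135]
eef_rot: [[-0.99, -0.136, -0.02], [-0.136, 0.99, -0.022], [0.023, -0.019, -1.0]]
ft_force: [-16.0, -0.7, 13.8]
width: 0.0259
```

```bash
python3 - <<'E'
from h import *
p,y,z,s=gp();print(p,y-np.pi/2,z,s["ft_force"],s["ft_torque"],s["width"])
E
```

```text
[0.44591605 0.28268672 0.05854242] 0.1367193222678753 [-0.02017234 -0.02166127 -0.99956184] [-16.01231588  -0.73038748  13.78085379] [-0.13774277  3.13745298  0.18213775] 0.025896747015087134
```

{"op": "move_arm", "data": {
  "deltas": [
    [1,0,0,0,0],
    [1,0,0,0,0],
    [0,0,0,0,0],
    [0,0,0,0,0],
    [0,0,0,0,0],
    [0,0,0,0,0],
    [0,0,0,0,0],
    [0,0,0,0,0]
  ]
}}

```text
time: 9.07
tool_pos: [0.4512, 0.2865, 0.2135]
eef_rot: [[-0.991, -0.134, -0.019], [-0.134, 0.991, -0.021], [0.021, -0.018, -1.0]]
ft_force: [0.2, 0.5, -0.4]
width: 0.0429
```

```bash
python3 - <<'E'
from h import *
p,y,z,s=gp();print(p,y-np.pi/2,z,s["ft_force"],s["width"])
for n in("side",):
    im=optics.grab_frame(n)[:,:,::-1];u,v=map(int,proj(n,(.44,.28,.06)))
    cv2.imwrite(f"pics/{n}4.png",cv2.resize(im[v-50:v+50,u-50:u+50],None,fx=5,fy=5))
E
```

```text
[0.4483462  0.28324579 0.05852561] 0.13444744945792841 [-0.01869002 -0.02093374 -0.99960615] [ 0.20320578  0.45428569 -0.41799807] 0.04293100462878273
```

View pics/side4.png

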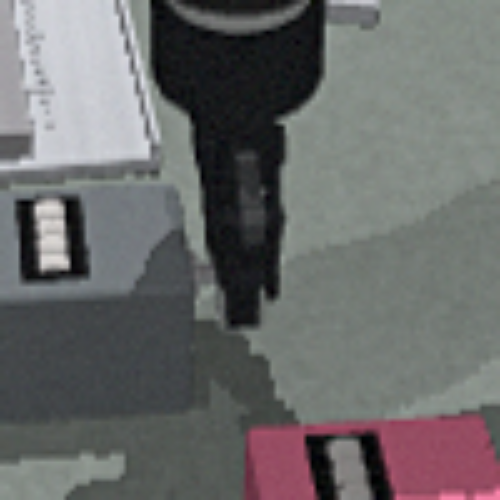

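{"op": "move_arm", "data": {
  "deltas": [
    [-0.2,0,0,0.5,0],
    [-0.2,0,0,0.8,0],
    [-1,0,0,0.8,0],
    [-1,0,0,0.8,0],
    [-1,0,0,0.8,0],
    [-1,0,0,0.8,0],
    [-1,0,0,0.8,0],
    [-1,0,0,0,0]
  ]
}}

```text
time: 9.78
tool_pos: [0.4501, 0.2857, 0.3284]
eef_rot: [[-0.991, -0.134, -0.019], [-0.134, 0.991, -0.021], [0.022, -0.019, -1.0]]
ft_force: [-0.3, 0.4, -0.8]
width: 0.0854
```

```bash
python3 - <<'E'
from h import *
p,y,z,s=gp();print(p,y-np.pi/2,z)
for n in("side",):
    im=optics.grab_frame(n)[:,:,::-1];u,v=map(int,proj(n,(.44,.28,.06)))
    cv2.imwrite(f"pics/{n}5.png",cv2.resize(im[v-50:v+50,u-50:u+50],None,fx=5,fy=5))
    sd=im.astype(int);m=np.zeros((384,512),np.uint8);m[265:290,276:300]=sd.max(2)[265:290,276:300]<50
    print(cv2.connectedComponentsWithStats(m)[2:])
print((np.array([.6215,-.116])-p[:2])/.02)
E
```

```text
[0.44710898 0.28240503 0.17349332] 0.13436379094403694 [-0.01918571 -0.02142482 -0.99958636]
(array([[     0,      0,    512,    384, 196510],
       [   283,    271,     10,     12,     98]], dtype=int32), array([[255.48407206, 191.45739657],
       [287.43877551, 276.92857143]]))
[  8.71955103 -19.92025125]
```

View pics/side5.png

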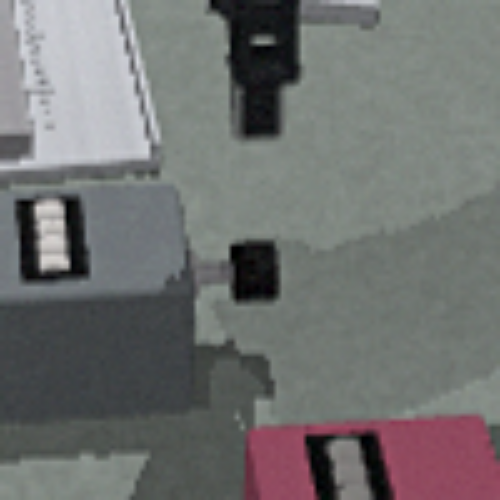

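{"op": "move_arm", "data": {
  "deltas": [
    [-1,0.45,-1,0,0.1],
    [-1,0.45,-1,0,0.1],
    [-1,0.45,-1,0,0.1],
    [-1,0.45,-1,0,0.1],
    [-1,0.45,-1,0,0.1],
    [-1,0.45,-1,0,0.1],
    [-1,0.45,-1,0,0.1],
    [-1,0.45,-1,0,0.1]
  ]
}}

```text
time: 10.5
tool_pos: [0.5209, 0.1219, 0.3241]
eef_rot: [[-0.978, -0.207, -0.023], [-0.207, 0.978, -0.023], [0.027, -0.018, -0.999]]
ft_force: [0.3, 0.3, -0.6]
width: 0.0858
```

{"op": "move_arm", "data": {
  "deltas": [
    [-1,0.45,-1,0,0],
    [-1,0.45,-1,0,0],
    [-1,0.45,-1,0,0],
    [-1,0.45,-1,0,0],
    [-1,0.45,-1,0,0],
    [-1,0.45,-1,0,0],
    [-1,0.4,-0.8,0,0],
    [-1,0,0,0,0]
  ]
}}

```text
time: 11.17
tool_pos: [0.5841, -0.0249, 0.3182]
eef_rot: [[-0.978, -0.205, -0.031], [-0.204, 0.979, -0.025], [0.036, -0.018, -0.999]]
ft_force: [-0.3, -0.2, 0.6]
width: 0.0857
```

```bash
python3 - <<'E'
from h import *
p,y,z,s=gp();print(p,y-np.pi/2,z,s["joint_positions"])
print((np.array([.622,-.116,.064])-p)/.02,(.2-y+np.pi/2)/.08)
E
```

```text
[ 0.57924473 -0.02875387  0.16337121] 0.20655522794292636 [-0.03140176 -0.02489986 -0.99919664] [-0.03665315  0.3928176  -0.01350642  1.19495558 -0.02603679 -0.24248983]
[ 2.13776364 -4.36230671 -4.96856037] -0.08194034928658
```

{"op": "move_arm", "data": {
  "deltas": [
    [-1,0.45,-0.9,0,0],
    [-1,0.45,-0.9,0,0],
    [-1,0.45,-0.9,0,0],
    [-1,0.45,-0.9,0,0],
    [-1,0.35,-0.75,0,0],
    [-1,0,0,-0.3,0],
    [-1,0,0,-0.5,0],
    [-1,0,0,0,0]
  ]
}}

```text
time: 11.83
tool_pos: [0.626, -0.1135, 0.2956]
eef_rot: [[-0.978, -0.205, -0.041], [-0.204, 0.979, -0.022], [0.044, -0.013, -0.999]]
ft_force: [-0.9, -0.2, 0.0]
width: 0.0854
```

```bash
python3 - <<'E'
from h import *
p,y,z,s=gp();print(p,y-np.pi/2,z)
print((np.array([.622,-.116,.064])-p)/.02,(.2-y+np.pi/2)/.08)
for n in("side","top"):
    im=optics.grab_frame(n)[:,:,::-1];u,v=map(int,proj(n,(.622,-.116,.1)))
    cv2.imwrite(f"pics/{n}6.png",cv2.resize(im[v-50:v+50,u-50:u+50],None,fx=5,fy=5))
E
```

```text
[ 0.61967299 -0.11689618  0.14078021] 0.20602969927636927 [-0.04075168 -0.02207114 -0.99892551]
[ 0.11635075  0.04480878 -3.83901035] -0.07537124095461645
```

View pics/side6.png

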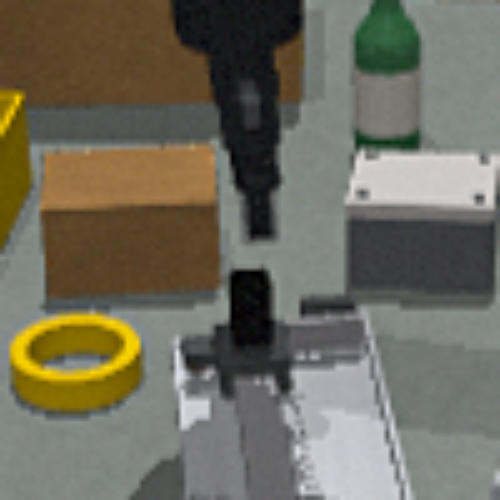

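View pics/top6.png

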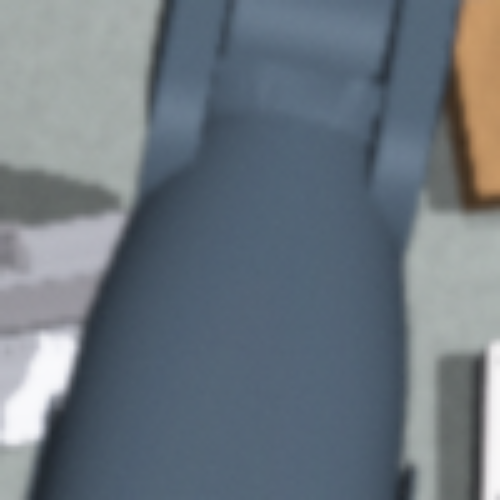

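{"op": "move_arm", "data": {
  "deltas": [
    [-1,0.2,0.05,-0.6,0],
    [-1,0,0,-0.6,0],
    [-1,0,0,-0.6,0],
    [-1,0,0,-0.6,0],
    [-1,0,0,-0.6,0],
    [-1,0,0,-0.5,0],
    [-1,0,0,0,0],
    [-1,0,0,0,0]
  ]
}}

```text
time: 12.6
tool_pos: [0.6302, -0.1057, 0.2225]
eef_rot: [[-0.977, -0.212, -0.037], [-0.211, 0.977, -0.022], [0.041, -0.014, -0.999]]
ft_force: [0.5, -0.5, -1.3]
width: 0.0854
```

```bash
python3 - <<'E'
from h import *
p,y,z,s=gp();print(p,y-np.pi/2,z,s["ft_force"])
print((np.array([.622,-.116,.064])-p)/.02,(.2-y+np.pi/2)/.08)
for n in("side",):
    im=optics.grab_frame(n)[:,:,::-1];u,v=map(int,proj(n,(.622,-.116,.1)))
    cv2.imwrite(f"pics/{n}7.png",cv2.resize(im[v-50:v+50,u-50:u+50],None,fx=5,fy=5))
E
```

```text
[ 0.62453407 -0.10910956  0.06763159] 0.21334022088700633 [-0.03687463 -0.02198759 -0.99907798] [ 0.50898506 -0.47554784 -1.3012018 ]
[-0.12670355 -0.34452185 -0.18157953] -0.16675276108757964
```

View pics/side7.png

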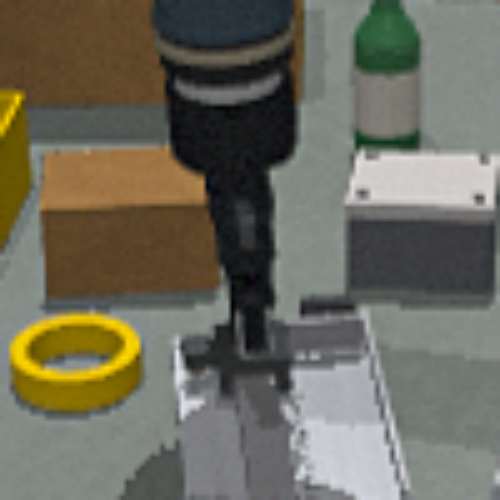

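{"op": "move_arm", "data": {
  "deltas": [
    [-1,-0.1,-0.3,-0.15,-0.15],
    [-1,0,0,0,0],
    [1,0,0,0,0],
    [1,0,0,0,0],
    [1,0,0,0,0],
    [1,0,0,0,0],
    [1,0,0,0,0],
    [1,0,0,0,0]
  ]
}}

```text
time: 13.32
tool_pos: [0.629, -0.1128, 0.2226]
eef_rot: [[-0.98, -0.198, -0.032], [-0.197, 0.98, -0.022], [0.036, -0.015, -0.999]]
ft_force: [-0.5, -1.2, -0.3]
width: 0.025
```

{"op": "move_arm", "data": {
  "deltas": [
    [1,0,0,0,0],
    [1,0,0,0,0],
    [1,0,0,0,0],
    [1,0,0,0,0],
    [1,0,0,0,0],
    [1,0,0,0,0],
    [1,0,0,0,0],
    [1,0,0,0,0]
  ]
}}

```text
time: 13.98
tool_pos: [0.6289, -0.1129, 0.2226]
eef_rot: [[-0.98, -0.198, -0.032], [-0.197, 0.98, -0.021], [0.036, -0.014, -0.999]]
ft_force: [0.7, -1.6, 0.5]
width: 0.0255
```

```bash
python3 - <<'E'
from h import *
p,y,z,s=gp();print(p,y-np.pi/2,z,s["ft_force"],s["ft_torque"],s["width"])
for n in("side",):
    im=optics.grab_frame(n)[:,:,::-1];u,v=map(int,proj(n,(.622,-.116,.1)))
    cv2.imwrite(f"pics/{n}8.png",cv2.resize(im[v-50:v+50,u-50:u+50],None,fx=5,fy=5))
E
```

```text
[ 0.62395059 -0.11608063  0.0677049 ] 0.19916690396467196 [-0.03224596 -0.02071472 -0.99926528] [ 0.6779843  -1.57186601  0.54069122] [0.58361063 0.16837426 0.11876208] 0.02547074207511986
```

View pics/side8.png

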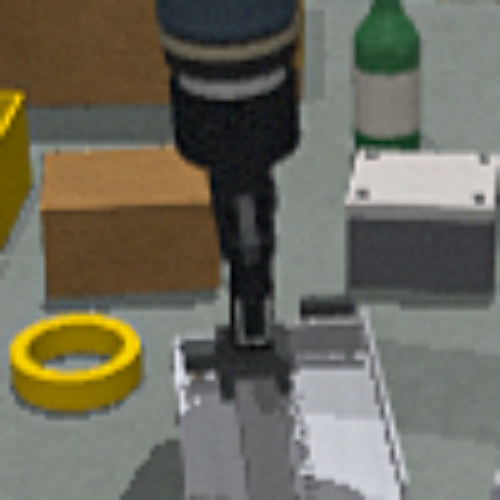

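{"op": "move_arm", "data": {
  "deltas": [
    [1,-0.1,0.5,0,0],
    [1,-0.16,0.8,0,0],
    [1,-0.16,0.8,0,0],
    [1,-0.16,0.8,0,0],
    [1,-0.16,0.8,0,0],
    [1,-0.16,0.8,0,0],
    [1,-0.1,0.5,0,0],
    [1,0,0,0,0]
  ]
}}

```text
time: 14.7
tool_pos: [0.6068, -0.0051, 0.2226]
eef_rot: [[-0.979, -0.199, -0.031], [-0.198, 0.98, -0.02], [0.034, -0.013, -0.999]]
ft_force: [1.7, -0.9, -1.5]
width: 0.0254
```

```bash
cat >> h.py <<'E'
P0=np.array([.62395,-.11608]);A=np.array([-np.sin(.2),np.cos(.2)])
def st():
    p,y,z,s=gp();print("t",round(s["time"],2),"trav",round(1e3*(p[:2]-P0)@A,2),"lat",round(1e3*(p[:2]-P0)@[A[1],-A[0]],2),"z",round(p[2],4),"F along",round(s["ft_force"][:2]@A,2),np.round(s["ft_force"],1),np.round(s["ft_torque"],2),"zax",np.round(z,3),"yaw",round(y-np.pi/2,3),"w",round(s["width"],4))
E
python3 - <<'E'
from h import *
st()
for n in("side","top"):
    im=optics.grab_frame(n)[:,:,::-1];u,v=map(int,proj(n,(.61,.02,.03)))
    cv2.imwrite(f"pics/{n}9.png",cv2.resize(im[v-50:v+50,u-50:u+50],None,fx=5,fy=5))
E
```

```text
t 14.7 trav 110.11 lat -0.06 z 0.0677 F along -1.21 [ 1.7 -0.9 -1.5] [ 0.55  0.03 -0.09] zax [-0.031 -0.02  -0.999] yaw 0.2 w 0.0254
```

View pics/side9.png

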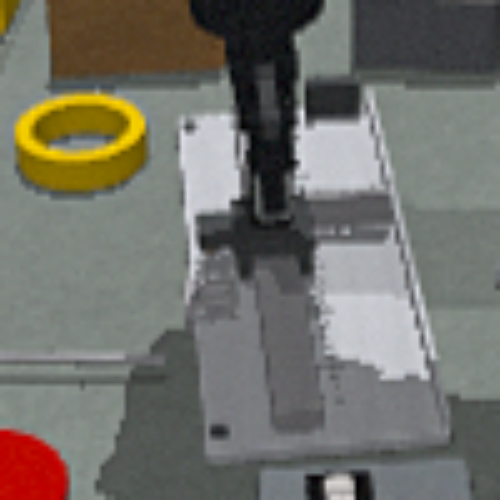

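View pics/top9.png

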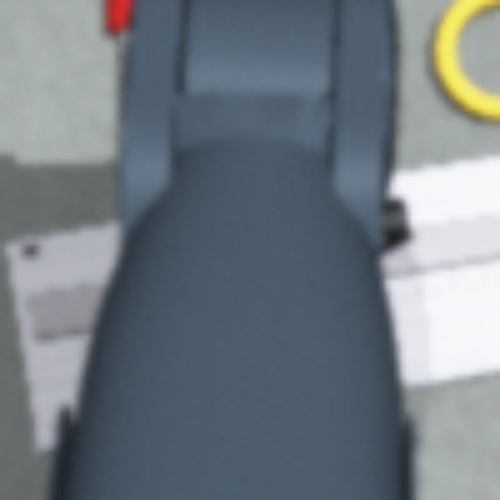

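{"op": "move_arm", "data": {
  "deltas": [
    [1,-0.02,0.1,0,0],
    [1,-0.02,0.1,0,0],
    [1,-0.02,0.1,0,0],
    [1,-0.02,0.1,0,0],
    [1,-0.02,0.1,0,0],
    [1,-0.02,0.1,0,0],
    [1,-0.02,0.1,0,0],
    [1,-0.02,0.1,0,0]
  ]
}}

```text
time: 15.47
tool_pos: [0.6043, 0.0071, 0.2226]
eef_rot: [[-0.98, -0.195, -0.031], [-0.194, 0.981, -0.021], [0.034, -0.015, -0.999]]
ft_force: [0.5, -1.7, 0.2]
width: 0.0254
```

```bash
python3 -c "
from h import *
st()"
```

```text
t 15.47 trav 122.4 lat -0.08 z 0.0677 F along -1.72 [ 0.5 -1.7  0.2] [0.7  0.26 0.46] zax [-0.031 -0.021 -0.999] yaw 0.196 w 0.0254
```

{"op": "move_arm", "data": {
  "deltas": [
    [1,-0.02,0.1,0,0],
    [1,-0.02,0.1,0,0],
    [1,-0.02,0.1,0,0],
    [1,-0.02,0.1,0,0],
    [1,-0.02,0.1,0,0],
    [1,-0.02,0.1,0,0],
    [1,-0.02,0.1,0,0],
    [1,-0.02,0.1,0,0]
  ]
}}

```text
time: 16.13
tool_pos: [0.601, 0.0239, 0.2226]
eef_rot: [[-0.981, -0.194, -0.03], [-0.193, 0.981, -0.025], [0.035, -0.018, -0.999]]
ft_force: [1.9, -4.9, 0.9]
width: 0.0253
```

```bash
python3 -c "
from h import *
st()"
```

```text
t 16.13 trav 138.88 lat -0.09 z 0.0677 F along -5.22 [ 1.9 -4.9  0.9] [0.54 0.17 0.43] zax [-0.03  -0.025 -0.999] yaw 0.195 w 0.0253
```

{"op": "move_arm", "data": {
  "deltas": [
    [1,-0.02,0.1,0,0],
    [1,-0.02,0.1,0,0],
    [1,0,0,0,0],
    [1,0,0,0,0],
    [1,0,0,0,0],
    [1,0,0,0,0],
    [1,0,0,0,0],
    [1,0,0,0,0]
  ]
}}

```text
time: 16.8
tool_pos: [0.5996, 0.0307, 0.2226]
eef_rot: [[-0.98, -0.196, -0.031], [-0.196, 0.98, -0.02], [0.035, -0.013, -0.999]]
ft_force: [-0.8, 1.9, 1.3]
width: 0.0252
```

```bash
python3 -c "
from h import *
st()"
```

```text
t 16.8 trav 146.7 lat -0.09 z 0.0677 F along 2.04 [-0.8  1.9  1.3] [1.24 0.29 0.18] zax [-0.031 -0.02  -0.999] yaw 0.198 w 0.0252
```

{"op": "move_arm", "data": {
  "deltas": [
    [1,0,0,0,0],
    [1,0,0,0,0],
    [1,0,0,0,0],
    [1,0,0,0,0],
    [1,0,0,0,0],
    [1,0,0,0,0],
    [1,0,0,0,0],
    [1,0,0,0,0]
  ]
}}

```text
time: 17.47
tool_pos: [0.5996, 0.0308, 0.2225]
eef_rot: [[-0.98, -0.196, -0.031], [-0.196, 0.98, -0.02], [0.035, -0.013, -0.999]]
ft_force: [1.0, 3.1, 0.1]
width: 0.0255
```

```bash
python3 -c "
from h import *
st()"
```

```text
t 17.47 trav 146.75 lat -0.1 z 0.0676 F along 2.83 [1.  3.1 0.1] [1.42 0.38 0.25] zax [-0.031 -0.02  -0.999] yaw 0.197 w 0.0255
```

{"op": "move_arm", "data": {
  "deltas": [
    [1,-0.01,0.05,0,0],
    [1,0,0,0,0],
    [1,0,0,0,0],
    [1,0,0,0,0],
    [1,0,0,0,0],
    [1,0,0,0,0],
    [1,0,0,0,0],
    [1,0,0,0,0]
  ]
}}

```text
time: 18.13
tool_pos: [0.5995, 0.0314, 0.2226]
eef_rot: [[-0.98, -0.196, -0.031], [-0.195, 0.981, -0.02], [0.035, -0.014, -0.999]]
ft_force: [0.9, 3.2, 0.3]
width: 0.0252
```

```bash
python3 -c "
from h import *
st()"
```

```text
t 18.13 trav 147.28 lat -0.07 z 0.0677 F along 2.92 [0.9 3.2 0.3] [1.23 0.35 0.28] zax [-0.031 -0.02  -0.999] yaw 0.197 w 0.0252
```

{"op": "move_arm", "data": {
  "deltas": [
    [1,-0.01,0.05,0,0],
    [1,-0.01,0.05,0,0],
    [1,0,0,0,0],
    [1,0,0,0,0],
    [1,0,0,0,0],
    [1,0,0,0,0],
    [1,0,0,0,0],
    [1,0,0,0,0]
  ]
}}

```text
time: 18.8
tool_pos: [0.5992, 0.0327, 0.2226]
eef_rot: [[-0.98, -0.195, -0.031], [-0.194, 0.981, -0.022], [0.035, -0.016, -0.999]]
ft_force: [1.5, -0.6, 1.0]
width: 0.0252
```

```bash
python3 -c "
from h import *
st()"
```

```text
t 18.8 trav 148.3 lat -0.08 z 0.0677 F along -0.89 [ 1.5 -0.6  1. ] [1.06 0.29 0.38] zax [-0.031 -0.022 -0.999] yaw 0.196 w 0.0252
```

{"op": "move_arm", "data": {
  "deltas": [
    [1,-0.01,0.05,0,0],
    [1,0,0,0,0],
    [1,0,0,0,0],
    [1,0,0,0,0],
    [1,0,0,0,0],
    [1,0,0,0,0],
    [1,0,0,0,0],
    [1,0,0,0,0]
  ]
}}

```text
time: 19.47
tool_pos: [0.5991, 0.0332, 0.2226]
eef_rot: [[-0.98, -0.195, -0.031], [-0.194, 0.981, -0.023], [0.035, -0.017, -0.999]]
ft_force: [0.8, -1.5, 1.0]
width: 0.0257
```

```bash
python3 -c "
from h import *
st()"
```

```text
t 19.47 trav 148.64 lat -0.1 z 0.0677 F along -1.63 [ 0.8 -1.5  1. ] [0.92 0.28 0.39] zax [-0.031 -0.023 -0.999] yaw 0.196 w 0.0257
```

{"op": "move_arm", "data": {
  "deltas": [
    [1,-0.01,0.05,0,0],
    [1,0,0,0,0],
    [1,0,0,0,0],
    [1,0,0,0,0],
    [1,0,0,0,0],
    [1,0,0,0,0],
    [1,0,0,0,0],
    [1,0,0,0,0]
  ]
}}

```text
time: 20.13
tool_pos: [0.599, 0.0336, 0.2226]
eef_rot: [[-0.981, -0.194, -0.03], [-0.193, 0.981, -0.025], [0.035, -0.018, -0.999]]
ft_force: [0.8, -1.7, -0.3]
width: 0.0249
```

```bash
python3 -c "
from h import *
st()"
```

```text
t 20.13 trav 148.87 lat -0.1 z 0.0677 F along -1.82 [ 0.8 -1.7 -0.3] [0.93 0.32 0.49] zax [-0.03  -0.025 -0.999] yaw 0.195 w 0.0249
```

{"op": "move_arm", "data": {
  "deltas": [
    [1,-0.01,0.05,0,0],
    [1,-0.01,0.05,0,0],
    [1,0,0,0,0],
    [1,0,0,0,0],
    [1,0,0,0,0],
    [1,0,0,0,0],
    [1,0,0,0,0],
    [1,0,0,0,0]
  ]
}}

```text
time: 20.8
tool_pos: [0.5988, 0.0343, 0.2226]
eef_rot: [[-0.981, -0.193, -0.03], [-0.192, 0.981, -0.028], [0.034, -0.021, -0.999]]
ft_force: [1.1, -4.3, 0.6]
width: 0.0248
```

```bash
python3 -c "
from h import *
st()"
```

```text
t 20.8 trav 149.08 lat -0.09 z 0.0677 F along -4.44 [ 1.1 -4.3  0.6] [0.99 0.28 0.52] zax [-0.03  -0.028 -0.999] yaw 0.194 w 0.0248
```

{"op": "move_arm", "data": {
  "deltas": [
    [1,0.01,-0.05,0,0],
    [1,0,0,0,0],
    [1,0,0,0,0],
    [1,0,0,0,0],
    [1,0,0,0,0],
    [1,0,0,0,0],
    [1,0,0,0,0],
    [1,0,0,0,0]
  ]
}}

```text
time: 21.47
tool_pos: [0.599, 0.0337, 0.2226]
eef_rot: [[-0.981, -0.193, -0.03], [-0.192, 0.981, -0.027], [0.034, -0.02, -0.999]]
ft_force: [1.3, -3.3, 0.7]
width: 0.0253
```

```bash
python3 -c "
from h import *
st()"
```

```text
t 21.47 trav 148.59 lat -0.1 z 0.0677 F along -3.55 [ 1.3 -3.3  0.7] [1.09 0.38 0.5 ] zax [-0.03  -0.027 -0.999] yaw 0.194 w 0.0253
```

{"op": "move_arm", "data": {
  "deltas": [
    [1,0.01,-0.05,0,0],
    [1,0,0,0,0],
    [1,0,0,0,0],
    [1,0,0,0,0],
    [1,0,0,0,0],
    [1,0,0,0,0],
    [1,0,0,0,0],
    [1,0,0,0,0]
  ]
}}

```text
time: 22.13
tool_pos: [0.5991, 0.0332, 0.2226]
eef_rot: [[-0.981, -0.194, -0.03], [-0.193, 0.981, -0.026], [0.034, -0.019, -0.999]]
ft_force: [0.3, -0.4, 0.3]
width: 0.0255
```

```bash
python3 -c "
from h import *
st()"
```

```text
t 22.13 trav 148.25 lat -0.09 z 0.0677 F along -0.46 [ 0.3 -0.4  0.3] [1.2  0.39 0.43] zax [-0.03  -0.026 -0.999] yaw 0.195 w 0.0255
```

{"op": "move_arm", "data": {
  "deltas": [
    [1,0.01,-0.05,0,0],
    [1,0,0,0,0],
    [1,0,0,0,0],
    [1,0,0,0,0],
    [1,0,0,0,0],
    [1,0,0,0,0],
    [1,0,0,0,0],
    [1,0,0,0,0]
  ]
}}

```text
time: 22.8
tool_pos: [0.5992, 0.0325, 0.2226]
eef_rot: [[-0.981, -0.194, -0.03], [-0.193, 0.981, -0.025], [0.035, -0.018, -0.999]]
ft_force: [-0.1, -0.3, -0.7]
width: 0.0252
```

```bash
python3 - <<'E'
from h import *
st()
im=optics.grab_frame("side")[:,:,::-1];u,v=map(int,proj("side",(.62,.035,.03)))
cv2.imwrite("pics/side10.png",cv2.resize(im[v-40:v+40,u-40:u+40],None,fx=7,fy=7,interpolation=cv2.INTER_CUBIC))
E
```

```text
t 22.8 trav 147.71 lat -0.08 z 0.0677 F along -0.32 [-0.1 -0.3 -0.7] [1.39 0.38 0.45] zax [-0.03  -0.025 -0.999] yaw 0.195 w 0.0252
```

View pics/side10.png

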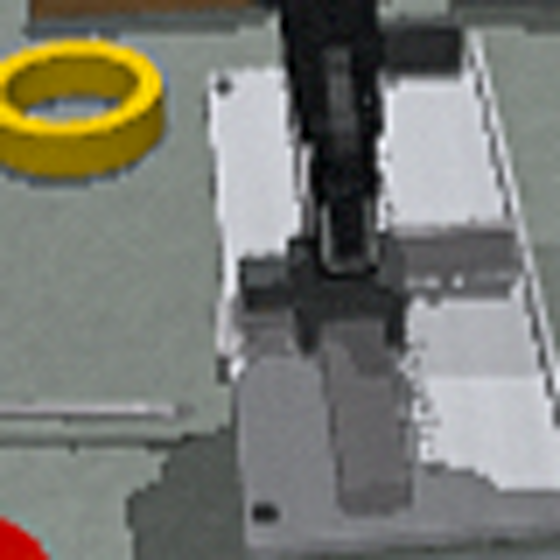

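{"op": "move_arm", "data": {
  "deltas": [
    [1,0.01,-0.05,0,0],
    [1,0,0,0,0],
    [1,0,0,0,0],
    [1,0,0,0,0],
    [1,0,0,0,0],
    [1,0,0,0,0],
    [1,0,0,0,0],
    [1,0,0,0,0]
  ]
}}

```text
time: 23.52
tool_pos: [0.5994, 0.0319, 0.2226]
eef_rot: [[-0.98, -0.194, -0.03], [-0.194, 0.981, -0.024], [0.034, -0.017, -0.999]]
ft_force: [0.8, 0.1, 0.3]
width: 0.0254
```

```bash
python3 -c "
from h import *
st()"
```

```text
t 23.52 trav 147.26 lat -0.06 z 0.0677 F along -0.01 [0.8 0.1 0.3] [1.51 0.42 0.45] zax [-0.03  -0.024 -0.999] yaw 0.196 w 0.0254
```

{"op": "move_arm", "data": {
  "deltas": [
    [1,0.01,-0.05,0,0],
    [1,0,0,0,0],
    [1,0,0,0,0],
    [1,0,0,0,0],
    [1,0,0,0,0],
    [1,0,0,0,0],
    [1,0,0,0,0],
    [1,0,0,0,0]
  ]
}}

```text
time: 24.18
tool_pos: [0.5994, 0.0314, 0.2226]
eef_rot: [[-0.98, -0.195, -0.031], [-0.194, 0.981, -0.022], [0.035, -0.016, -0.999]]
ft_force: [0.1, 2.0, 1.4]
width: 0.0246
```

```bash
python3 -c "
from h import *
st()"
```

```text
t 24.18 trav 146.98 lat -0.08 z 0.0677 F along 1.93 [0.1 2.  1.4] [1.61 0.49 0.37] zax [-0.031 -0.022 -0.999] yaw 0.196 w 0.0246
```

{"op": "move_arm", "data": {
  "deltas": [
    [1,-0.01,0.05,0,0],
    [1,0,0,0,0],
    [1,0,0,0,0],
    [1,0,0,0,0],
    [1,-0.01,0.04,0,0],
    [1,0,0,0,0],
    [1,0,0,0,0],
    [1,0,0,0,0]
  ]
}}

```text
time: 24.85
tool_pos: [0.5991, 0.0327, 0.2226]
eef_rot: [[-0.98, -0.194, -0.03], [-0.194, 0.981, -0.024], [0.034, -0.017, -0.999]]
ft_force: [0.9, 0.2, 0.2]
width: 0.025
```

```bash
python3 -c "
from h import *
st()"
```

```text
t 24.85 trav 148.08 lat -0.1 z 0.0677 F along 0.01 [0.9 0.2 0.2] [1.39 0.37 0.43] zax [-0.03  -0.024 -0.999] yaw 0.196 w 0.025
```

{"op": "move_arm", "data": {
  "deltas": [
    [1,0,0,0,0],
    [1,0,0,0,0],
    [1,0,0,0,0],
    [1,0,0,0,0],
    [1,0,0,0,0],
    [1,0,0,0,0],
    [1,0,0,0,0],
    [1,0,0,0,0]
  ]
}}

```text
time: 25.52
tool_pos: [0.5992, 0.0327, 0.2226]
eef_rot: [[-0.98, -0.194, -0.03], [-0.194, 0.981, -0.024], [0.034, -0.017, -0.999]]
ft_force: [0.2, 0.2, 0.9]
width: 0.0253
```

```bash
python3 -c "
from h import *
st()"
```

```text
t 25.52 trav 148.07 lat -0.1 z 0.0677 F along 0.14 [0.2 0.2 0.9] [1.41 0.4  0.41] zax [-0.03  -0.024 -0.999] yaw 0.196 w 0.0253
```

```bash
python3 - <<'E'
from h import *
im=optics.grab_frame("side")[:,:,::-1];cv2.imwrite("pics/sideF.png",im)
m=np.zeros((384,512),np.uint8);m[265:290,276:300]=im.max(2)[265:290,276:300]<50
print(cv2.connectedComponentsWithStats(m)[2:][1])
E
```

```text
[[255.48284759 191.45447652]
 [287.6        276.6952381 ]]
```

View pics/sideF.png

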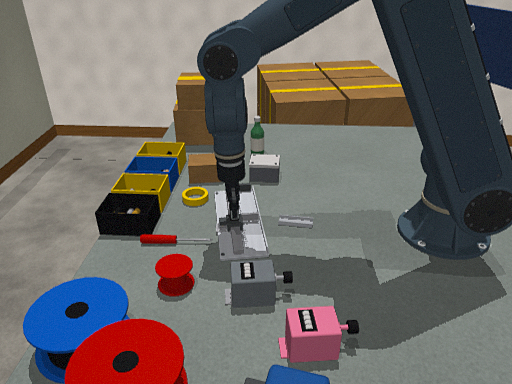

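Everything else is where it was. The knob is home (centroid 287.6, 276.7 against 287.4, 276.9 before), and the gripper is on the stop at about (233, 215).

```bash
python3 -c "
from h import *
print(order.finish_job()); st()"
```

```text
the job is handed in; nothing more can be done
None
the job is handed in; nothing more can be done
```

I zeroed the counter, then slid the stop into the notch. The job is handed in with the stop still gripped and at rest.

- **Counter:** I pulled the grey counter's knob out 30 mm, where it met its end stop at 13 N. I then pushed it back to its starting position and held 16 N against the home stop. The last picture shows the knob where it started.
- **Stop:** I gripped it across the rail and slid it along.
  - The ridge was felt as a rise to 5 N at 139 mm of travel from the grasp, and the ball then pulled the stop in.
  - Small steps each way, no more than about 1 mm past centre, put the balance point at about 147.8 mm. The pictures had predicted 147.4 mm.
  - It was left at 148.1 mm, with about 0.1 N along the rail and the gripper closed on the post.
- **Checks that disagreed:**
  - Force readings going forward and back did not match, because the fingers give and the stop has friction. The centring is therefore only good to about 0.5 mm.
  - The first knob grasp ended about 5 mm higher than aimed, but it held.
  - The pose drifted about 8 mm sideways while I lowered onto the stop; I corrected it before closing.
- **Bench:** the final side picture shows nothing else moved. I took no final top picture, because the arm had blocked that view of the gauge. The state could not be read again after the hand-in.

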